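# Unlock and lever open the slide magazine

### The job

The slide magazine on the bench is still locked for transport. Pull up the spring plunger knob, slide the guard along the ledge to its far end and let the plunger drop into its hole there, then take the flat-bladed lid opener from the mat, get its blade under the lid's tongue and lever the lid open until it stands upright or leans further back. Lay the opener back on the mat; move the lid with the opener only, not with the gripper or arm, and leave everything else where it is.

Things in the scene. Friction and masses are not known exactly. Their poses are not given: they have to be found in the camera images.
- magazine: In mm. White slide magazine fixed to the bench: box 110 (its x) x 150 (its y) x 70 high, walls 5, holding upright glass slides, with a grey ledge 150 long and 50 high along its front. Origin under the middle of the box, on the bench; z up, +x from the ledge side to the hinge side, y along the ledge. Front wall at x = -55, ledge from x = -105 to -55.
- lid (a joint): Hinge angle in rad of the magazine's flat aluminium lid (110 x 150 x 6 mm, 0.15 kg): 0 shut and level, grows as it opens upward and back, pi/2 upright, stop at 1.9 rad. The hinge is stiff (0.2 N m), so the lid stays where it is left; about 2.5 N up at the tongue lifts it.
- lid_hinge (a point): In mm. Point on the lid's hinge axis, half-way along it: in magazine axes at (55, 0, 70). The axis is parallel to the magazine's y.
- lid_tongue (a point): In mm. Middle of the front lower edge of the lid's tongue: a tab 40 wide (along y) and 6 thick that sticks out 16 beyond the front wall, above the ledge. Shut: at (-71, -28, 70) in magazine axes. Below it is a slot 20 high down to the ledge and 16 deep to the front wall, open to the front once the guard is away. Moves with the lid.
- guard (a joint): Travel in m of the steel guard, a block 46 mm long that slides on the ledge along the magazine's +y: 0 closed (in front of and hooked over the tongue, so the lid cannot rise), 0.060 far stop. Friction 1.5 N. The plunger locks it at 0 and drops into a second hole beyond 0.056. It spans magazine x -103 to -60 mm; below the knob it is 90 mm high.
- plunger (a joint): Lift in m of the spring plunger in the guard: 0 down, 0.010 fully up; the spring pushes it down with 3 N (down) to 7 N (up). It frees the guard when lifted by more than 0.007; between the two holes its pin rides on the ledge, so it then reads about 0.006 if let go.
- plunger_knob (a point): In mm. Centre of the plunger's black round knob, 22 dia and 26 tall, axis upright, on top of the guard; 109 above the bench with the plunger down. In magazine axes at (-89, -28) with the guard closed, and moves with guard and plunger.
- opener_grip (a point): In mm. Lid opener, a loose flat-bladed tool (0.09 kg) on the mat: black handle 100 long, 20 wide, 24 tall; steel blade 70 long, 16 wide, 2.5 thick, level at half the handle's height. This is its balance point, in the handle 12 above the tool's underside and 30 behind the handle's blade end. x points along the tool to the blade tip, z up.
- opener_tip (a point): In mm. Middle of the opener's blade tip, 100 ahead of opener_grip along its x, at the same height.
- mat: In mm. Thin grey mat fixed to the bench, 250 (its x) x 170 (its y) x 3; origin under its centre, top 3 above the bench.
- brush: Bystander, sizes in mm: flat wooden brush, 140 x 12 x 10, lying on the mat beside the opener; origin at the middle of its underside.
- dropper: Bystander, sizes in mm: small amber bottle, 42 dia x 85; origin at the middle of its underside.
- stain_jar: Bystander, sizes in mm: glass jar with white cap, 64 dia x 90; origin at the middle of its underside.
- petri: Bystander, sizes in mm: closed flat round dish, 90 dia x 17; origin at the middle of its underside.
- tip_box: Bystander, sizes in mm: grey box with white cover, 85 x 120 x 63; origin at the middle of its underside.
- mouse: Bystander, sizes in mm: black computer mouse, 105 x 60 x 30; origin at the middle of its underside.
- beaker: Bystander, sizes in mm: open glass beaker, 68 dia x 90; origin at the middle of its underside.
- stylus: Bystander, sizes in mm: black pen for the display, 150 x 11 x 10; origin at the middle of its underside.

How it is judged:
On the way, in this order (a step that is already met when the one before it is completed fails the run):
1. the guard is slid to its far end and the plunger is down in the second hole (value of joint guard above 0.054 m and value of joint plunger below 0.004 m), for 0.2 s.
2. the opener is raising the lid (value of joint lid above 0.15 rad and contact force between opener and lid above 0.2 N), for 0.05 s.
3. the lid is upright or beyond (value of joint lid above 1.48 rad), for 0.2 s.
At the end, for the whole second after the job is handed in: The guard is beyond 54 mm of its 60 mm travel with the plunger down (lift under 4 mm), the lid is open by more than 1.48 rad (85 degrees) and still, and the opener lies at rest on the mat: its opener_grip point is over the mat and less than 25 mm above the bench (all of step 1 and value of joint lid above 1.48 rad and x of opener_grip in the frame of mat between -0.125 and 0.125 m and y of opener_grip in the frame of mat between -0.085 and 0.085 m and height (world z) of opener_grip below 0.025 m and linear speed of opener below 0.02 m/s and velocity of joint lid below 0.05 rad/s); the robot touches nothing.
It fails at once if the gripper or arm touches the lid (contact force between any of the fingers, the arm and lid above 1 N).
It fails at once if a bystander is moved by more than 40 mm (distance of any of brush, dropper, stain_jar, petri, tip_box, mouse, beaker, stylus from where it was at the start of the episode above 0.04 m).
It also fails if it takes over 58 s, if anything falls off the work surface, if the arm or the gripper's body presses on something with over 40 N, if the wrist force passes 120 N, or if a joint passes its speed limit or range.

### The arm

A 7-joint arm with a two-finger parallel gripper is mounted at the origin on the work surface. World frame = base frame: x ahead of the robot, y to its left, z up, the work surface at z = 0. Lengths are in m, angles in rad, forces in N, time in s.
With the tool pointing down it reaches from about 0.35 to 0.9 m from the base axis. Payload 7.2 kg.
Tool frame: the origin (TCP) lies on the front face of the gripper's body, between the roots of the fingers; the fingertips stand tip_extent ahead of it and the grasp point (between the pads) lies 54 mm ahead of it (tip_extent is the distance from the TCP to the fingertips, in m); z points along the fingers, y is the line along which they close (so a half turn about z gives the same grasp; the last joint's range is limited). The gripper opens to 85 mm and grips with 20 to 120 N. Pads are 22 mm wide; open, the fingers measure 114 mm over their backs; the gripper's body (76 mm by 85 mm) begins 54 mm behind the grasp point. The pads swing forward as they close: fully open they stand 13 mm farther back than shut.
Start: joints at [-1.34, 0.411, -0.013, 1.596, 0.006, 1.134, -0.082], TCP at [0.184, 0.597, 0.304] pointing down, gripper open.
Joint ranges: [-2.95, 2.95], [-0.29, 1.99], [-1.47, 1.44], [0.14, 2.54], [-1.03, 4.17], [0.13, 1.85], [-2.86, 2.86]. Speed limits (rad/s): [2.39, 2.39, 3.01, 3.01, 3.14, 3.14, 3.14].

### API

Orientations are given as a 3x3 rotation matrix whose columns are the frame's x, y, z axes.
In Python, from rig import state, read_camera, calibration, finish_job, tip_extent gives the robot as it stands.
- The arm moves only by the shell command python3 -m inch 'ROWS' [FORCE]. ROWS is a JSON object of lists of equal length, an entry for each row: "translation": the shift along the tool's x, y, z in cm, a list of three; "angular": the turn, a rotation vector about the tool's x, y, z in rad, a list of three; "claw": the finger opening in cm, from 0 to 8.54. In form: {"translation": [[x, y, z], ...], "angular": [[ax, ay, az], ...], "claw": [claw, ...]}. A call has 1 to 5 rows; each row shifts and turns the commanded pose from where the row before left it, along the tool's axes as they then stand; what a row does not reach is not made up. A row lasts 1/10 s, in which the tool goes at most 50 mm and 8.59 degrees, less where a joint would pass 70% of its speed; a pose out of reach is approached as far as the arm can. A call with a gripper value outside its range is refused whole. The fingers move at their own pace and stop on an object; FORCE is the grip in N (left out, the last holds). Time passes only in rows, so rows that do not move let the fingers close. It gives the time, the measured TCP pose, the force, the opening and the grip force at its end, in the units of the state.
- state(): the state, without advancing time (a new reading comes with each control period).
- read_camera(name): name is "side" or "top"; returns (picture, depth): 384x512x3 uint8, red, green, blue; 384x512 float32, m along the optical axis (not along the pixel's ray), 0 where there is no reading.
- calibration(name): a dict with "fx", "fy", "cx", "cy" (pixels), "cam_to_world" (4x4, takes a point from camera to world coordinates). Camera axes: x right, y up, looking along -z (the intrinsics and any distortion apply to the point x, -y, -z); pixel columns grow to the right and rows downward; lengths in m; the calibration is good to about 2 mm. A picture is of the moment at which its call begins. calibration takes no time and is no camera call.
- finish_job(): hands the job in; it is judged then, once.
The state is a dict: "time_s": time; "joint_pos": joint angles; "qvel": joint speeds; "effort": joint torques, N m; "position": TCP position; "ee_rot": TCP orientation; "wrist_force": force on the tool from outside, world axes, zero at the start; "wrist_torque": the same for the moment, N m; "finger_gap": finger opening in m; "grasp_force": force on a finger pad.
Only numpy, scipy, OpenCV 4.12 (cv2) and the standard library are available. Lean on these libraries where they do the work, as an engineer would, in place of code of your own. Each camera call takes 0.05 s, during which the arm holds its last target. There are 200 camera calls.

## Working session

There is one attempt and no reset: what is moved stays moved. The work goes in short steps, Python scripts to look and compute and a shell command to move; the robot and the scene stay as the last step left them, time stands still between calls to the robot, and variables do not carry over. Pictures are saved under pics/ and viewed, at most 10 in all, crops included, and the job is handed in when it is done.

```bash
mkdir -p pics; cat > h.py <<'E'
import numpy as np, cv2
from rig import state, read_camera, calibration, finish_job, tip_extent
def cloud(name):
    im,d=read_camera(name); c=calibration(name)
    v,u=np.mgrid[0:384,0:512]
    P=np.stack([(u-c['cx'])/c['fx']*d,-(v-c['cy'])/c['fy']*d,-d],-1)
    T=np.array(c['cam_to_world']); W=P@T[:3,:3].T+T[:3,3]
    W[d==0]=np.nan
    return im,W
def save(im,f,s=1.5): cv2.imwrite('pics/'+f,cv2.resize(im[...,::-1],None,fx=s,fy=s))
E
python3 - <<'E'
from h import *
for n in('top','side'):
    im,W=cloud(n); save(im,n+'0.png'); np.savez('/tmp/'+n,im=im,W=W); print(calibration(n))
s=state(); print(s, tip_extent)
E
```

```text
{'fx': 356.5269019662011, 'fy': 356.5269019662011, 'cx': 256.96613578623493, 'cy': 190.04586996145838, 'cam_to_world': array([[-2.70492244e-02,  9.94457617e-01, -1.01599153e-01,
         4.60151746e-01],
       [-9.99633888e-01, -2.69758307e-02,  2.09648404e-03,
        -5.06086103e-02],
       [-6.55857029e-04,  1.01618665e-01,  9.94823209e-01,
         9.66713720e-01],
       [ 0.00000000e+00,  0.00000000e+00,  0.00000000e+00,
         1.00000000e+00]])}
{'fx': 457.8546421912096, 'fy': 457.8546421912096, 'cx': 248.08554758049436, 'cy': 186.8131789710806, 'cam_to_world': array([[ 0.96186382,  0.17072007, -0.21371163,  0.33338163],
       [-0.27310095,  0.64308062, -0.71544614, -0.84895101],
       [ 0.01529279,  0.7465266 ,  0.66517979,  0.82912559],
       [ 0.        ,  0.        ,  0.        ,  1.        ]])}
{'time_s': 0.1, 'joint_pos': array([-1.3401921 ,  0.4118224 , -0.01272639,  1.59693953,  0.00560726,
        1.1342797 , -0.08223346]), 'qvel': array([ 0.00015974, -0.0013389 ,  0.00054566, -0.00112366, -0.00122823,
        0.00017582, -0.00080858]), 'effort': array([ 1.87876343e-03, -6.01824975e+01,  6.83611371e-01, -3.00090909e+01,
        1.39380066e-02,  6.43027306e-03, -5.43229862e-05]), 'position': array([0.18391205, 0.59698726, 0.30314397]), 'ee_rot': array([[-9.55691227e-01,  2.94370817e-01, -3.19188387e-04],
       [ 2.94370973e-01,  9.55690240e-01, -1.37677873e-03],
       [-1.00238254e-04, -1.40973515e-03, -9.99999001e-01]]), 'wrist_force': array([ 0.76767181,  0.30805821, -0.36397953]), 'wrist_torque': array([-0.01411772,  0.01010611,  0.0254976 ]), 'grasp_force': 0.0, 'finger_gap': 0.08542916475456219} 0.0726
```

View pics/top0.png

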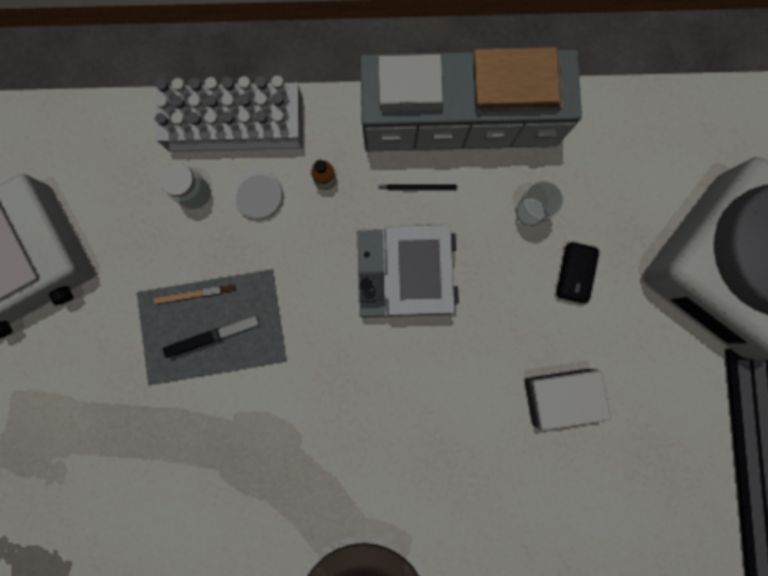

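View pics/side0.png

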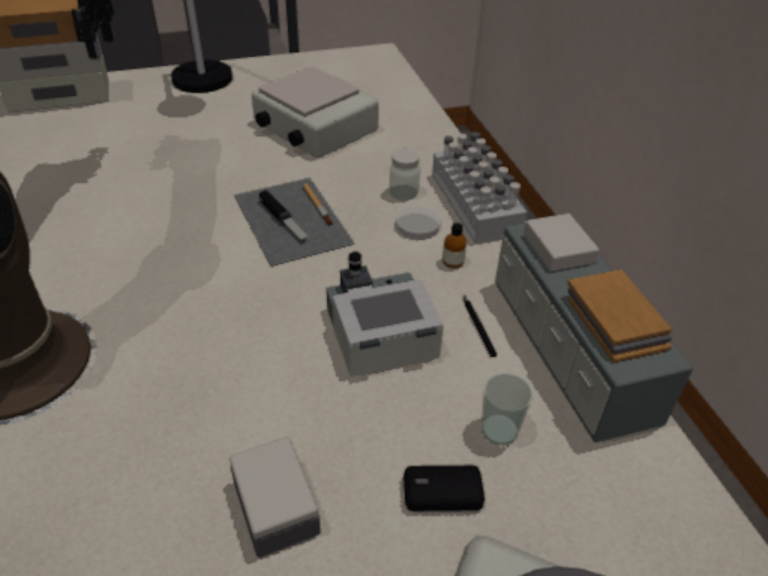

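The top view (zoom 1.5) shows the magazine centred at about (410,272), with the ledge on the image's left (world +y). The knob is at (368,288), the opener runs from (165,352) to its tip at (258,322) on the mat, and the brush is at (195,294).

```bash
python3 - <<'E'
from h import *
D=np.load('/tmp/top.npz'); W=D['W']; im=D['im'].astype(int)
v,u=np.mgrid[0:384,0:512]
def reg(a,b,c,d): return (u>a/1.5)&(u<b/1.5)&(v>c/1.5)&(v<d/1.5)
def box(m,n):
    p=W[m]; r=cv2.minAreaRect((p[:,:2]*1000).astype(np.float32)); print(n,m.sum(),'c',r[0],'size',r[1],'ang',r[2],'z',np.percentile(p[:,2],[5,50,95])); return p
m=reg(340,470,215,330)
box(m&(W[...,2]>.066)&(W[...,2]<.082),'lid')
p=box(m&(W[...,2]>.105)&(W[...,2]<.14),'knob'); print(p.mean(0))
box(m&(W[...,2]>.042)&(W[...,2]<.056),'ledge')
o=reg(150,270,310,365)
g=im.sum(-1)
h=box(o&(g<75)&(W[...,2]>.012),'handle')
b=box(o&(g>330)|(o&(W[...,2]>.009)&(g>260)),'blade')
box(reg(120,300,260,390)&(W[...,2]<.02)&(g>75)&(g<260)&(W[...,2]>0.001),'mat')
print(g[330//1.5.__int__() if 0 else 220,140:180])
D2=np.load('/tmp/side.npz'); W2=D2['W'];
m=reg(320,450,240,380)
W=W2
p=box(m&(W[...,2]>.100)&(W[...,2]<.14),'knob side');print(p.mean(0))
box(m&(W[...,2]>.068)&(W[...,2]<.082),'lid side')
m=reg(250,312,185,245); g2=D2['im'].astype(int).sum(-1)
box(m&(W[...,2]>.009)&(g2<90),'handle side')
box(m&(W[...,2]>.007)&(g2>280),'blade side')
E
```

```text
lid 2702 c (576.5601806640625, -88.82199096679688) size (150.60960388183594, 166.8844451904297) ang 0.12637203931808472 z [0.07364806 0.07649236 0.07916449]
knob 72 c (547.4349975585938, -20.05266571044922) size (21.71018409729004, 19.3294677734375) ang 87.53421783447266 z [0.11598237 0.12193448 0.12429781]
[ 0.54734528 -0.02007599  0.12129108]
ledge 742 c (576.0115966796875, -82.20354461669922) size (149.55540466308594, 157.3584442138672) ang 0.27415546774864197 z [0.04750664 0.05036147 0.05331608]
handle 257 c (462.7301940917969, 291.90191650390625) size (19.60857582092285, 95.38770294189453) ang 18.561574935913086 z [0.02332777 0.0272923  0.03014236]
blade 143 c (490.5633239746094, 211.7800750732422) size (15.385516166687012, 66.54747009277344) ang 18.834396362304688 z [0.01391656 0.0165962  0.01977865]
mat 4751 c (493.2647705078125, 263.9605407714844) size (168.96466064453125, 249.2526397705078) ang 8.340457916259766 z [0.00141511 0.0035941  0.00693523]
[118 117 126 111  87 189 284 314 314 314 313 316 317 319 320 320 320 317
 299 275 266 226 167 138 133 148 162 178 195 201 198 197 199 196 199 199
 202 199 200 201]
knob side 100 c (550.589111328125, -23.604663848876953) size (22.228145599365234, 21.807249069213867) ang 22.764633178710938 z [0.10229024 0.11882203 0.12393088]
[ 0.54925744 -0.02635071  0.11614382]
lid side 2368 c (578.6671752929688, -94.12590026855469) size (150.15573120117188, 165.30796813964844) ang 0.3101338744163513 z [0.07317008 0.07722624 0.07983422]
handle side 159 c (462.666015625, 287.7487487792969) size (18.902637481689453, 102.95929718017578) ang 18.89179039001465 z [0.01231078 0.0263298  0.03053091]
blade side 95 c (512.4235229492188, 281.67462158203125) size (92.80909729003906, 205.13101196289062) ang 13.268562316894531 z [0.01344557 0.01768003 0.02009521]
```

```bash

python3 -m inch '{"translation":[[-2.65,-2.42,0],[-2.65,-2.42,0],[-2.65,-2.42,0],[-2.65,-2.42,0],[-2.65,-2.42,0]],"angular":[[0,0,0],[0,0,0],[0,0,0],[0,0,0],[0,0,0]],"claw":[5,5,5,5,5]}' 60
python3 -m inch '{"translation":[[-2.65,-2.42,0],[-2.65,-2.42,0],[-2.65,-2.42,0],[-2.65,-2.42,0],[-2.65,-2.42,0]],"angular":[[0,0,0],[0,0,0],[0,0,0],[0,0,0],[0,0,0]],"claw":[5,5,5,5,5]}'
python3 -m inch '{"translation":[[-2.65,-2.42,0],[-2.65,-2.42,0],[-2.65,-2.42,0],[-2.65,-2.42,0],[-2.65,-2.42,0]],"angular":[[0,0,0],[0,0,0],[0,0,0],[0,0,0],[0,0,0]],"claw":[5,5,5,5,5]}'
python3 -m inch '{"translation":[[-2.65,-2.42,0],[-2.65,-2.42,0],[-2.65,-2.42,0],[-2.65,-2.42,0],[-2.65,-2.42,0]],"angular":[[0,0,0],[0,0,0],[0,0,0],[0,0,0],[0,0,0]],"claw":[5,5,5,5,5]}'
python3 -m inch '{"translation":[[0,0,0],[0,0,0],[0,0,0],[0,0,0],[0,0,0]],"angular":[[0,0,0.1413],[0,0,0.1413],[0,0,0.1413],[0,0,0.1413],[0,0,0.1413]],"claw":[5,5,5,5,5]}'
python3 -m inch '{"translation":[[0,0,0],[0,0,0],[0,0,0],[0,0,0],[0,0,0]],"angular":[[0,0,0.1413],[0,0,0.1413],[0,0,0.1413],[0,0,0.1413],[0,0,0]],"claw":[5,5,5,5,5]}'
```

```text
time_s: 0.6
position: [0.2755, 0.4411, 0.3036]
ee_rot: [[-0.956, 0.294, -0.0], [0.294, 0.956, -0.001], [0.0, -0.001, -1.0]]
wrist_force: [0.4, -0.1, -0.4]
finger_gap: 0.0499
grasp_force: 0.0
time_s: 1.1
position: [0.3664, 0.2865, 0.3037]
ee_rot: [[-0.956, 0.294, -0.0], [0.294, 0.956, -0.0], [0.0, -0.0, -1.0]]
wrist_force: [0.4, 0.4, 0.5]
finger_gap: 0.0497
grasp_force: 0.0
time_s: 1.6
position: [0.4574, 0.132, 0.3038]
ee_rot: [[-0.956, 0.294, -0.0], [0.294, 0.956, 0.0], [0.0, -0.0, -1.0]]
wrist_force: [0.7, 0.0, -0.3]
finger_gap: 0.0499
grasp_force: 0.0
time_s: 2.1
position: [0.5484, -0.0225, 0.3036]
ee_rot: [[-0.956, 0.294, -0.0], [0.294, 0.956, 0.0], [0.0, -0.0, -1.0]]
wrist_force: [0.5, 0.6, 0.4]
finger_gap: 0.0501
grasp_force: 0.0
time_s: 2.6
position: [0.5478, -0.0213, 0.3035]
ee_rot: [[-0.531, 0.847, -0.001], [0.847, 0.531, -0.0], [0.0, -0.001, -1.0]]
wrist_force: [0.2, 0.6, -0.1]
finger_gap: 0.0501
grasp_force: 0.0
time_s: 3.1
position: [0.5478, -0.0211, 0.3035]
ee_rot: [[0.002, 1.0, -0.001], [1.0, -0.002, -0.0], [-0.0, -0.001, -1.0]]
wrist_force: [0.2, -0.0, -0.5]
finger_gap: 0.0498
grasp_force: 0.0
```

```bash

python3 -m inch '{"translation":[[0,0,3.5],[0,0,3.5],[0,0,3.5],[0,0,2],[0,0,1.1]],"angular":[[0,0,0],[0,0,0],[0,0,0],[0,0,0],[0,0,0]],"claw":[5,5,5,5,5]}' 60
python3 -m inch '{"translation":[[0,0,0],[0,0,0],[0,0,0],[0,0,0],[0,0,0]],"angular":[[0,0,0],[0,0,0],[0,0,0],[0,0,0],[0,0,0]],"claw":[1,1,1,1,1]}' 60
python3 - <<'E'
from h import *
im,W=cloud('side'); save(im[130:270,190:330],'grip.png',4)
E
```

```text
time_s: 3.6
position: [0.547, -0.0211, 0.1659]
ee_rot: [[-0.004, 1.0, -0.003], [1.0, 0.004, -0.0], [-0.0, -0.003, -1.0]]
wrist_force: [-0.3, 0.9, -0.6]
finger_gap: 0.05
grasp_force: 0.0
time_s: 4.1
position: [0.5488, -0.0214, 0.1688]
ee_rot: [[-0.001, 1.0, 0.002], [1.0, 0.001, 0.0], [0.0, 0.002, -1.0]]
wrist_force: [1.6, -0.9, 1.4]
finger_gap: 0.0204
grasp_force: 58.9
```

View pics/grip.png

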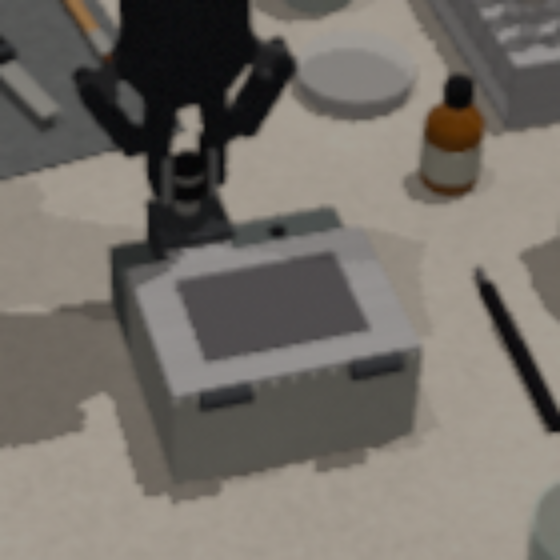

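The picture shows both fingers on either side of the knob at about (190,180), with the tips clear of the guard. Next I lift.

```bash

python3 -m inch '{"translation":[[0,0,-0.4],[0,0,-0.4],[0,0,-0.3],[0,0,0],[0,0,0]],"angular":[[0,0,0],[0,0,0],[0,0,0],[0,0,0],[0,0,0]],"claw":[1,1,1,1,1]}' 80
python3 -m inch '{"translation":[[0,1,0],[0,1,0],[0,0,0]],"angular":[[0,0,0],[0,0,0],[0,0,0]],"claw":[1,1,1]}' 80
```

```text
time_s: 4.65
position: [0.5486, -0.0214, 0.179]
ee_rot: [[-0.0, 1.0, 0.001], [1.0, 0.0, -0.001], [-0.001, 0.001, -1.0]]
wrist_force: [5.1, -2.4, -6.7]
finger_gap: 0.0201
grasp_force: 80.2
time_s: 4.95
position: [0.569, -0.0213, 0.1784]
ee_rot: [[-0.0, 1.0, -0.0], [1.0, 0.0, -0.001], [-0.001, -0.0, -1.0]]
wrist_force: [1.1, -1.2, -7.4]
finger_gap: 0.0194
grasp_force: 80.9
```

```bash

python3 -m inch '{"translation":[[0,1,0],[0,1,0],[0,1,0],[0,0.8,0],[0,0.3,0]],"angular":[[0,0,0],[0,0,0],[0,0,0],[0,0,0],[0,0,0]],"claw":[1,1,1,1,1]}' 80
python3 -m inch '{"translation":[[0,0,0],[0,0,0.4],[0,0,0.5],[0,0,0.2],[0,0,0]],"angular":[[0,0,0],[0,0,0],[0,0,0],[0,0,0],[0,0,0]],"claw":[1,1,1,1,1]}' 80
```

```text
time_s: 5.45
position: [0.6094, -0.0211, 0.1785]
ee_rot: [[-0.001, 1.0, -0.002], [1.0, 0.001, 0.0], [0.0, -0.002, -1.0]]
wrist_force: [-5.6, -1.2, -7.4]
finger_gap: 0.0196
grasp_force: 80.7
time_s: 5.95
position: [0.6091, -0.0212, 0.1689]
ee_rot: [[-0.0, 1.0, 0.001], [1.0, 0.0, 0.001], [0.001, 0.001, -1.0]]
wrist_force: [-4.7, 0.2, 4.6]
finger_gap: 0.0192
grasp_force: 82.5
```

```bash

python3 -m inch '{"translation":[[0,0,0],[0,0,0],[0,0,-1],[0,0,-3],[0,0,-4]],"angular":[[0,0,0],[0,0,0],[0,0,0],[0,0,0],[0,0,0]],"claw":[5,5,5,5,5]}' 80
python3 -m inch '{"translation":[[0,0,-3],[2.94,-1.4,0],[2.94,-1.4,0],[2.94,-1.4,0],[2.94,-1.4,0]],"angular":[[0,0,0],[0,0,0],[0,0,0],[0,0,0],[0,0,0]],"claw":[5,5,5,5,5]}' 80
python3 -m inch '{"translation":[[2.94,-1.4,0],[2.94,-1.4,0],[2.94,-1.4,0],[2.94,-1.4,0],[2.94,-1.4,0]],"angular":[[0,0,0],[0,0,0],[0,0,0],[0,0,0],[0,0,0]],"claw":[5,5,5,5,5]}' 80
python3 -m inch '{"translation":[[2.94,-1.4,0],[0,0,0],[0,0,0],[0,0,0],[0,0,0]],"angular":[[0,0,0],[0,0,-0.109],[0,0,-0.109],[0,0,-0.108],[0,0,0]],"claw":[5,5,5,5,5]}' 80
python3 - <<'E'
from h import *
im,W=cloud('top'); np.savez('/tmp/top1',im=im,W=W); save(im[130:260,80:320],'t1.png',3)
v,u=np.mgrid[0:384,0:512]
m=(u>230)&(u<310)&(v>145)&(v<215)&(W[...,2]>.105)&(W[...,2]<.15)
print(m.sum(),W[m].mean(0),np.percentile(W[m][:,2],[10,50,90]))
im,W=cloud('side'); save(im[110:270,150:330],'s1.png',3)
m=(u>190)&(u<330)&(v>145)&(v<235)&(W[...,2]>.10)&(W[...,2]<.15)&(abs(W[...,1]+.02)<.04)
print(m.sum(),W[m].mean(0),np.percentile(W[m][:,2],[10,50,90]))
E
```

```text
time_s: 6.45
position: [0.6086, -0.0212, 0.2482]
ee_rot: [[-0.0, 1.0, -0.002], [1.0, 0.0, -0.001], [-0.001, -0.002, -1.0]]
wrist_force: [0.3, 0.3, -0.5]
finger_gap: 0.0498
grasp_force: 0.0
time_s: 6.95
position: [0.5529, 0.0974, 0.2791]
ee_rot: [[0.0, 1.0, 0.002], [1.0, -0.0, 0.001], [0.001, 0.002, -1.0]]
wrist_force: [0.4, 0.7, 0.0]
finger_gap: 0.0501
grasp_force: 0.0
time_s: 7.45
position: [0.4828, 0.2446, 0.2791]
ee_rot: [[-0.0, 1.0, 0.002], [1.0, 0.0, 0.001], [0.001, 0.002, -1.0]]
wrist_force: [0.6, 0.1, -0.4]
finger_gap: 0.05
grasp_force: 0.0
time_s: 7.95
position: [0.4694, 0.2729, 0.2789]
ee_rot: [[-0.322, 0.947, 0.002], [0.947, 0.322, 0.001], [0.001, 0.002, -1.0]]
wrist_force: [-0.5, 0.2, 0.3]
finger_gap: 0.0501
grasp_force: 0.0
75 [ 0.6068039  -0.01966803  0.120923  ] [0.11549621 0.12203562 0.12407828]
100 [ 0.60859441 -0.02627588  0.11608763] [0.10494681 0.11858254 0.12365699]
```

View pics/s1.png

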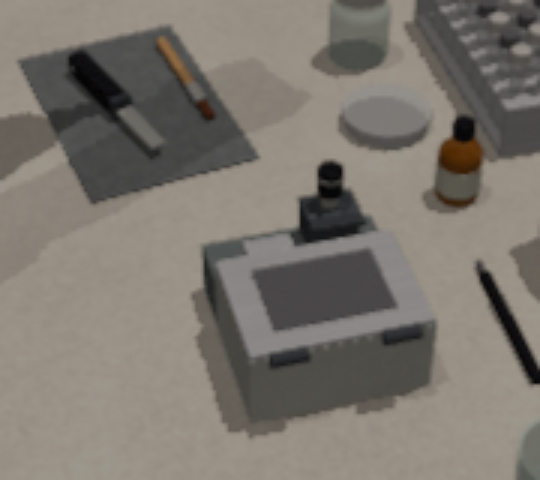

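The picture shows the guard at the ledge's far end, with the knob at (330,180), top 122 mm high (plunger down), travel about 59 mm. The tongue is free at (270,243), and the opener lies undisturbed at (115,100).

```bash

python3 -m inch '{"translation":[[0,0,4],[0,0,4],[0,0,4],[0,0,4],[0,0,2]],"angular":[[0,0,0],[0,0,0],[0,0,0],[0,0,0],[0,0,0]],"claw":[5,5,5,5,5]}' 110
python3 -m inch '{"translation":[[0,0,1.3],[0,0,0.6],[0,0,0],[0,0,0],[0,0,0]],"angular":[[0,0,0],[0,0,0],[0,0,0],[0,0,0],[0,0,0]],"claw":[5,5,1,1,1]}' 110
python3 -m inch '{"translation":[[0,0,0],[0,0,0]],"angular":[[0,0,0],[0,0,0]],"claw":[1,1]}' 110
python3 - <<'E'
from h import *
D=np.load('/tmp/top1.npz'); W=D['W']; im=D['im'].astype(int)
v,u=np.mgrid[0:384,0:512]
m=(W[...,2]>.064)&(W[...,2]<.084)&(W[...,0]>.5)&(W[...,0]<.66)&(W[...,1]>-.2)&(W[...,1]<.01)
p=W[m]
for x in np.arange(.505,.66,.01):
    q=p[abs(p[:,0]-x)<.005]; print(round(x,3),len(q),q[:,1].max().round(4),q[:,1].min().round(4)) if len(q) else 0
E
```

```text
time_s: 8.55
position: [0.4679, 0.272, 0.0951]
ee_rot: [[-0.318, 0.948, -0.002], [0.948, 0.318, -0.002], [-0.001, -0.003, -1.0]]
wrist_force: [0.1, 0.6, -0.6]
finger_gap: 0.0501
grasp_force: 0.0
time_s: 9.05
position: [0.4697, 0.2731, 0.0804]
ee_rot: [[-0.32, 0.947, 0.002], [0.947, 0.32, 0.002], [0.001, 0.002, -1.0]]
wrist_force: [-0.2, -1.1, 5.0]
finger_gap: 0.0177
grasp_force: 107.9
time_s: 9.25
position: [0.4697, 0.2731, 0.0804]
ee_rot: [[-0.32, 0.947, 0.002], [0.947, 0.32, 0.002], [0.001, 0.002, -1.0]]
wrist_force: [-0.8, -1.1, 7.2]
finger_gap: 0.0175
grasp_force: 108.3
0.505 155 -0.0539 -0.1614
0.515 178 -0.054 -0.172
0.525 196 -0.0395 -0.1726
0.535 209 -0.0395 -0.1705
0.545 208 -0.0398 -0.1707
0.555 197 -0.0376 -0.1635
0.565 192 -0.0378 -0.1614
0.575 168 -0.0556 -0.1618
0.585 202 -0.0057 -0.1623
0.595 204 -0.0061 -0.1624
0.605 199 -0.0064 -0.1707
0.615 194 -0.0317 -0.1711
0.625 200 -0.0068 -0.1716
0.635 176 -0.0547 -0.172
0.645 162 -0.055 -0.1618
0.655 25 -0.0553 -0.1619
```

```bash

python3 -m inch '{"translation":[[0,0,-1],[0,0,-3],[0,0,-3],[0,0,-3],[0,0,-2]],"angular":[[0,0,0],[0,0,0],[0,0,0],[0,0,0],[0,0,0]],"claw":[1,1,1,1,1]}' 110
python3 -m inch '{"translation":[[0,0,0],[0,0,0],[0,0,0],[0,0,0],[0,0,0]],"angular":[[0,0,0.065],[0,0,0.065],[0,0,0.065],[0,0,0.065],[0,0,0.066]],"claw":[1,1,1,1,1]}' 110
python3 -m inch '{"translation":[[-1.5,0.8,0],[-3,1.6,0],[-4,1.8,0],[-3,1.8,0],[-2,1,0]],"angular":[[0,0,0],[0,0,0],[0,0,0],[0,0,0],[0,0,0]],"claw":[1,1,1,1,1]}' 110
python3 -m inch '{"translation":[[-1.8,0.8,0],[0,0,2],[0,0,3],[0,0,1.5],[0,0,0.8]],"angular":[[0,0,0],[0,0,0],[0,0,0],[0,0,0],[0,0,0]],"claw":[1,1,1,1,1]}' 110
python3 -m inch '{"translation":[[0,0,0],[0,0,0]],"angular":[[0,0,0],[0,0,0]],"claw":[1,1]}' 110
python3 - <<'E'
from h import *
im,W=cloud('top'); save(im[120:240,200:320],'t2.png',5)
g=im.astype(int).sum(-1)
for n in ('top','side'):
    if n=='side': im,W=cloud(n); save(im[130:260,170:320],'s2.png',4); g=im.astype(int).sum(-1)
    m=(abs(W[...,0]-.5475)<.04)&(W[...,1]>.005)&(W[...,1]<.085)&(W[...,2]>.05)&(W[...,2]<.072)
    p=W[m]; 
    for y in np.arange(.01,.085,.01):
        q=p[abs(p[:,1]-y)<.005]
        if len(q)>2: print(n,round(y,3),len(q),q[:,0].min().round(4),q[:,0].max().round(4),np.median(q[:,2]).round(4),q[:,1].min().round(4))
E
```

```text
time_s: 9.75
position: [0.4695, 0.2729, 0.2019]
ee_rot: [[-0.32, 0.947, 0.002], [0.947, 0.32, 0.002], [0.001, 0.003, -1.0]]
wrist_force: [0.2, -0.2, -0.8]
finger_gap: 0.0175
grasp_force: 107.7
time_s: 10.25
position: [0.4689, 0.2727, 0.1999]
ee_rot: [[0.003, 1.0, 0.001], [1.0, -0.003, 0.001], [0.001, 0.001, -1.0]]
wrist_force: [-0.9, -0.5, -1.0]
finger_gap: 0.0171
grasp_force: 107.6
time_s: 10.75
position: [0.5402, 0.1349, 0.2002]
ee_rot: [[0.002, 1.0, 0.002], [1.0, -0.002, -0.0], [-0.0, 0.002, -1.0]]
wrist_force: [0.6, 0.4, -1.1]
finger_gap: 0.0174
grasp_force: 107.7
time_s: 11.25
position: [0.5464, 0.1198, 0.1251]
ee_rot: [[-0.0, 1.0, -0.002], [1.0, 0.0, -0.0], [-0.0, -0.002, -1.0]]
wrist_force: [0.4, -0.5, -0.6]
finger_gap: 0.0175
grasp_force: 107.8
time_s: 11.45
position: [0.5475, 0.1199, 0.1267]
ee_rot: [[-0.0, 1.0, 0.001], [1.0, 0.0, 0.0], [0.0, 0.001, -1.0]]
wrist_force: [0.2, 0.8, -1.1]
finger_gap: 0.0175
grasp_force: 107.7
top 0.02 11 0.5391 0.5522 0.0634 0.0214
top 0.03 24 0.5391 0.5526 0.0628 0.0264
top 0.04 24 0.5394 0.5527 0.063 0.0365
top 0.05 23 0.5399 0.5529 0.063 0.0467
top 0.06 24 0.54 0.5534 0.0634 0.0568
top 0.07 22 0.5404 0.5536 0.0633 0.0669
top 0.08 22 0.5408 0.5538 0.0625 0.075
side 0.02 13 0.5412 0.5553 0.0638 0.0185
side 0.03 16 0.5407 0.5567 0.0638 0.0255
side 0.04 18 0.5415 0.5565 0.0647 0.0352
side 0.05 13 0.541 0.5567 0.0645 0.0458
side 0.06 16 0.5414 0.5578 0.0633 0.0551
side 0.07 13 0.5431 0.5564 0.0644 0.0653
side 0.08 16 0.5418 0.5567 0.0634 0.0761
```

View pics/s2.png

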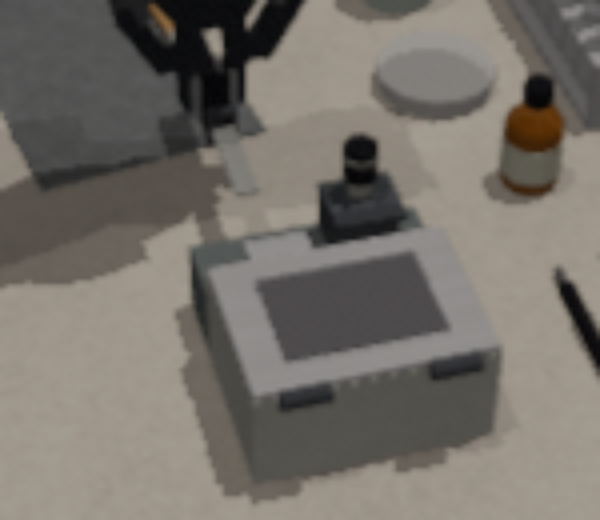

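The picture shows the blade level and straight in front of the slot, tip at (245,190) and tongue at (275,245). Its measured top is at 63 mm and its tip at y≈0.020. Next I insert it.

```bash

python3 -m inch '{"translation":[[-1.5,0,0.1],[-2,0,0],[-1.6,0,0],[-1.2,0,0],[-0.7,0,0]],"angular":[[0,0,0],[0,0,0],[0,0,0],[0,0,0],[0,0,0]],"claw":[1,1,1,1,1]}' 115
python3 -m inch '{"translation":[[0,0,0],[0,0,-0.4],[0,0,-0.4],[0,0,-0.4],[0,0,0]],"angular":[[0,0,0],[0,0,0],[0,0,0],[0,0,0],[0,0,0]],"claw":[1,1,1,1,1]}' 115
```

```text
time_s: 12.05
position: [0.5471, 0.0478, 0.1252]
ee_rot: [[0.002, 1.0, 0.0], [1.0, -0.002, -0.0], [-0.0, 0.0, -1.0]]
wrist_force: [0.0, -0.0, -0.2]
finger_gap: 0.0173
grasp_force: 113.4
time_s: 12.55
position: [0.547, 0.0505, 0.1374]
ee_rot: [[-0.001, 1.0, 0.0], [1.0, 0.001, 0.001], [0.001, 0.0, -1.0]]
wrist_force: [-0.0, 0.9, -2.1]
finger_gap: 0.0175
grasp_force: 113.4
```

```bash

python3 -m inch '{"translation":[[-0.16,0,-1.37],[-0.32,0,-1.34],[-0.48,0,-1.29],[-0.64,0,-1.22],[0,0,0]],"angular":[[0,0,0],[0,0,0],[0,0,0],[0,0,0],[0,0,0]],"claw":[1,1,1,1,1]}' 115
python3 - <<'E'
from h import *
im,W=cloud('side'); save(im[110:260,170:320],'s3.png',4)
E
```

```text
time_s: 13.05
position: [0.5481, 0.0321, 0.1915]
ee_rot: [[0.001, 1.0, 0.004], [1.0, -0.001, 0.0], [0.0, 0.004, -1.0]]
wrist_force: [1.1, 0.3, -1.5]
finger_gap: 0.0175
grasp_force: 113.5
```

View pics/s3.png

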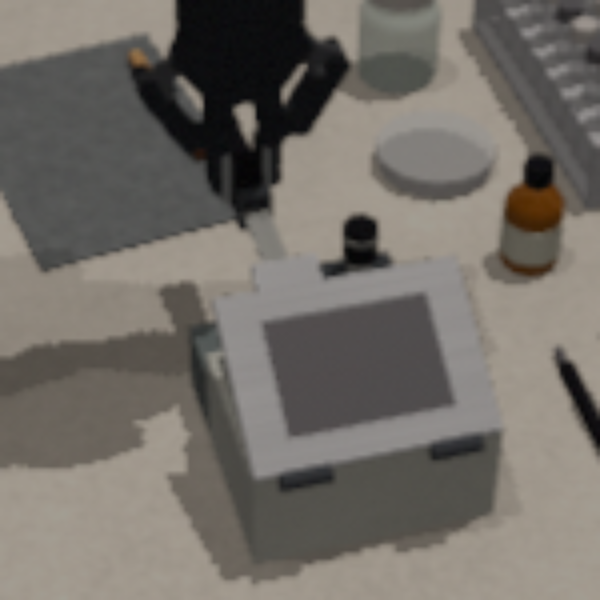

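The lid is rising on the blade (tongue at about (290,270)), and the hand at (245,190) is well clear of it. I continue along the arc.

```bash

python3 -m inch '{"translation":[[-0.78,0,-1.14],[-0.91,0,-1.03],[-1.03,0,-0.91],[-1.14,0,-0.78],[-1.22,0,-0.64]],"angular":[[0,0,0],[0,0,0],[0,0,0],[0,0,0],[0,0,0]],"claw":[1,1,1,1,1]}' 115
python3 -m inch '{"translation":[[-1.2,0,-0.48],[-1.2,0,-0.32],[-1.2,0,-0.16],[-0.6,0,0],[0,0,0]],"angular":[[0,0,0],[0,0,0],[0,0,0],[0,0,0],[0,0,0]],"claw":[1,1,1,1,1]}' 115
python3 - <<'E'
from h import *
im,W=cloud('side'); save(im[70:260,170:320],'s4.png',3)
m=(W[...,1]<-.12)&(W[...,1]>-.25)&(W[...,0]>.5)&(W[...,0]<.655)&(W[...,2]>.085)&(W[...,2]<.19)
p=W[m]; print(m.sum(), p.min(0),p.max(0)); k=np.polyfit(p[:,2],p[:,1],1); print(90-np.degrees(np.arctan(k[0])), k)
E
```

```text
time_s: 13.6
position: [0.5472, -0.0182, 0.235]
ee_rot: [[-0.0, 1.0, 0.001], [1.0, 0.0, 0.0], [0.0, 0.001, -1.0]]
wrist_force: [-0.5, 3.3, -0.6]
finger_gap: 0.0178
grasp_force: 113.6
time_s: 14.1
position: [0.5467, -0.0608, 0.2435]
ee_rot: [[0.002, 1.0, -0.001], [1.0, -0.002, -0.001], [-0.001, -0.001, -1.0]]
wrist_force: [0.0, 1.0, -1.7]
finger_gap: 0.0175
grasp_force: 114.2
2288 [ 0.50347182 -0.17470868  0.08502304] [ 0.65391686 -0.12057144  0.18998496]
85.67422236292741 [ 0.07564284 -0.17900674]
```

View pics/s4.png

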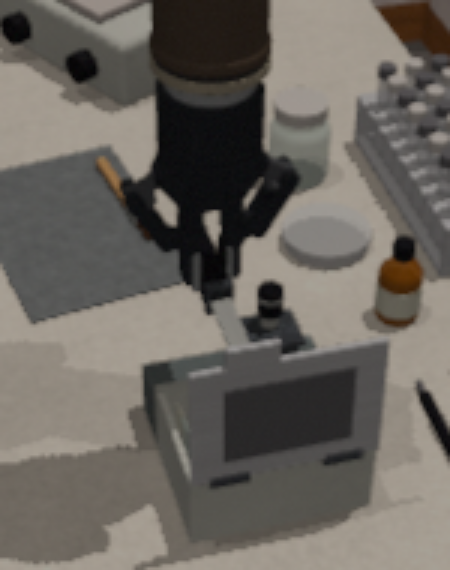

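The lid stands at about 85° with the blade at (230,330) behind the tongue. I push about 22 mm more.

```bash

python3 -m inch '{"translation":[[-0.8,0,0],[-0.8,0,0.1],[-0.6,0,0.1],[0,0,0],[0,0,0]],"angular":[[0,0,0],[0,0,0],[0,0,0],[0,0,0],[0,0,0]],"claw":[1,1,1,1,1]}' 115
python3 -m inch '{"translation":[[1,0,0],[3,0,0],[4,0,0],[4,0,0],[3,0,0]],"angular":[[0,0,0],[0,0,0],[0,0,0],[0,0,0],[0,0,0]],"claw":[1,1,1,1,1]}' 115
python3 - <<'E'
from h import *
im,W=cloud('side'); 
m=(W[...,1]<-.12)&(W[...,1]>-.25)&(W[...,0]>.51)&(W[...,0]<.64)&(W[...,2]>.085)&(W[...,2]<.18)
p=W[m]; k=np.polyfit(p[:,2],p[:,1],1); print(m.sum(),90-np.degrees(np.arctan(k[0])), k)
E
```

```text
time_s: 14.65
position: [0.547, -0.0816, 0.2416]
ee_rot: [[0.001, 1.0, -0.0], [1.0, -0.001, -0.0], [-0.0, -0.0, -1.0]]
wrist_force: [-0.3, -0.8, -1.0]
finger_gap: 0.0177
grasp_force: 114.4
time_s: 15.15
position: [0.5466, 0.0728, 0.2416]
ee_rot: [[-0.003, 1.0, -0.0], [1.0, 0.003, 0.001], [0.001, -0.0, -1.0]]
wrist_force: [0.4, 0.0, -1.1]
finger_gap: 0.0173
grasp_force: 113.6
1490 99.01003918172054 [-0.15856406 -0.16086564]
```

```bash

python3 -m inch '{"translation":[[2,-0.8,0],[4,-1.6,0],[4,-1.5,0],[4,-1.5,0],[4,-1.5,0]],"angular":[[0,0,0],[0,0,0],[0,0,0],[0,0,0],[0,0,0]],"claw":[1,1,1,1,1]}' 115
python3 -m inch '{"translation":[[2,-0.8,0],[0,0,0],[0,0,0],[0,0,0],[0,0,0]],"angular":[[0,0,0],[0,0,-0.08],[0,0,-0.08],[0,0,-0.08],[0,0,-0.086]],"claw":[1,1,1,1,1]}' 115
python3 -m inch '{"translation":[[0,0,3],[0,0,4],[0,0,4],[0,0,2.5],[0,0,0]],"angular":[[0,0,0],[0,0,0],[0,0,0],[0,0,0],[0,0,0]],"claw":[1,1,1,1,1]}' 115
python3 - <<'E'
from h import *
im,W=cloud('side'); im2,W2=cloud('top')
for w in (W,W2):
    q=(w[...,0]>.46)&(w[...,0]<.53)&(w[...,1]>.15)&(w[...,1]<.23)&(w[...,2]>.012)&(w[...,2]<.06)
    p=w[q]; r=cv2.minAreaRect((p[:,:2]*1000).astype(np.float32)); print(q.sum(),r)
    for y in (.165,.185,.205,.225):
        a=p[abs(p[:,1]-y)<.01]; print(y,len(a),np.median(a,0).round(4) if len(a) else 0)
E
```

```text
time_s: 15.7
position: [0.4767, 0.251, 0.2418]
ee_rot: [[-0.001, 1.0, 0.0], [1.0, 0.001, 0.0], [0.0, 0.0, -1.0]]
wrist_force: [1.4, 0.0, -1.4]
finger_gap: 0.0175
grasp_force: 113.6
time_s: 16.2
position: [0.4694, 0.2696, 0.2416]
ee_rot: [[-0.325, 0.946, -0.0], [0.946, 0.325, -0.0], [0.0, -0.0, -1.0]]
wrist_force: [0.2, -0.4, -1.6]
finger_gap: 0.0174
grasp_force: 113.6
time_s: 16.7
position: [0.4677, 0.2684, 0.1036]
ee_rot: [[-0.321, 0.947, -0.005], [0.947, 0.321, -0.004], [-0.002, -0.006, -1.0]]
wrist_force: [-0.2, -0.1, -0.6]
finger_gap: 0.017
grasp_force: 113.6
88 ((490.8079833984375, 201.31842041015625), (17.506040573120117, 63.20228576660156), 20.078094482421875)
0.165 6 [0.4979 0.1738 0.0406]
0.185 28 [0.4964 0.1824 0.0408]
0.205 33 [0.4893 0.2045 0.0407]
0.225 21 [0.4819 0.2237 0.0409]
142 ((490.84759521484375, 203.31991577148438), (15.895508766174316, 59.30064392089844), 19.222875595092773)
0.165 3 [0.4957 0.1741 0.0426]
0.185 49 [0.4962 0.1847 0.0415]
0.205 49 [0.4913 0.2049 0.0415]
0.225 41 [0.4842 0.2229 0.042 ]
```

```bash

python3 -m inch '{"translation":[[0,0,1.2],[0,0,0.8],[0,0,0.45],[0,0,0.15],[0,0,0]],"angular":[[0,0,0],[0,0,0],[0,0,0],[0,0,0],[0,0,0]],"claw":[1,1,1,1,1]}' 115
python3 -m inch '{"translation":[[0,0,0],[0,0,0],[0,0,0],[0,0,0],[0,0,0]],"angular":[[0,0,0],[0,0,0],[0,0,0],[0,0,0],[0,0,0]],"claw":[3,5,5,5,5]}' 60
python3 -m inch '{"translation":[[0,0,-1],[0,0,-3],[0,0,-4],[0,0,-4],[0,0,-4]],"angular":[[0,0,0],[0,0,0],[0,0,0],[0,0,0],[0,0,0]],"claw":[5,5,5,5,5]}'
python3 -m inch '{"translation":[[0,0,0],[0,0,0]],"angular":[[0,0,0],[0,0,0]],"claw":[5,5]}'
python3 - <<'E'
from h import *
im,W=cloud('side'); save(im[90:270,140:330],'s5.png',3)
m=(W[...,1]<-.12)&(W[...,1]>-.25)&(W[...,0]>.51)&(W[...,0]<.64)&(W[...,2]>.085)&(W[...,2]<.18)
p=W[m]; k=np.polyfit(p[:,2],p[:,1],1); print(m.sum(),90-np.degrees(np.arctan(k[0])))
m=(abs(W[...,0]-.607)<.02)&(abs(W[...,1]+.02)<.03)&(W[...,2]>.1)&(W[...,2]<.15); print('knob',W[m].mean(0),np.percentile(W[m][:,2],90))
q=(W[...,0]>.43)&(W[...,0]<.51)&(W[...,1]>.15)&(W[...,1]<.34)&(W[...,2]>.01)&(W[...,2]<.06)
print(cv2.minAreaRect((W[q][:,:2]*1000).astype(np.float32)),W[q][:,2].max())
E
```

```text
time_s: 17.3
position: [0.47, 0.2689, 0.0808]
ee_rot: [[-0.32, 0.947, 0.0], [0.947, 0.32, 0.0], [0.0, 0.0, -1.0]]
wrist_force: [-0.2, -0.3, -0.3]
finger_gap: 0.0177
grasp_force: 113.8
time_s: 17.8
position: [0.47, 0.2689, 0.0807]
ee_rot: [[-0.32, 0.947, 0.0], [0.947, 0.32, 0.0], [0.0, 0.0, -1.0]]
wrist_force: [0.3, -1.8, -0.3]
finger_gap: 0.0501
grasp_force: 0.0
time_s: 18.3
position: [0.4698, 0.2685, 0.243]
ee_rot: [[-0.32, 0.947, 0.0], [0.947, 0.32, 0.0], [-0.0, 0.0, -1.0]]
wrist_force: [0.5, 1.7, -0.1]
finger_gap: 0.0497
grasp_force: 0.0
time_s: 18.5
position: [0.4701, 0.2691, 0.2421]
ee_rot: [[-0.321, 0.947, 0.002], [0.947, 0.321, 0.002], [0.001, 0.002, -1.0]]
wrist_force: [-0.5, -0.3, -1.5]
finger_gap: 0.0502
grasp_force: 0.0
1500 98.93033029412423
knob [ 0.60858943 -0.02598327  0.11582188] 0.1241394435377976
((476.45953369140625, 252.3242645263672), (22.28514862060547, 173.58773803710938), 18.25233268737793) 0.03282952904148029
```

View pics/s5.png

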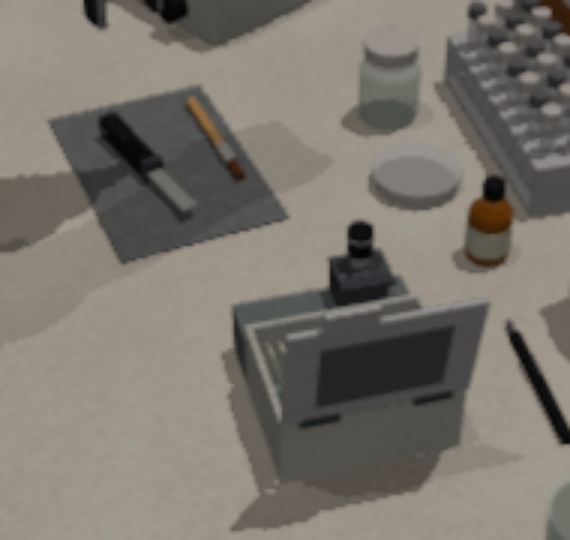

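The lid leans back at about 99° (385,360), the guard is at its far end with the knob down (360,240), the opener lies on the mat (145,165), and the bystanders are undisturbed.

```bash
python3 -c "from rig import finish_job; print(finish_job())"
```

```text
the job is handed in; nothing more can be done
None
```

The job is handed in: the guard is at its far end with the plunger down, the lid is open to about 99°, the opener is back on the mat, and nothing else looked moved in the last picture; the robot clock read about 18.5 s of the 58 s allowed.

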